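# Put the spirit level away and shut the tool case's sliding hatch

### The job

Put the small yellow spirit level into the open compartment of the grey tool case, setting it down rather than dropping it. Then slide the blue hatch along its track until it snaps over its catch and stays shut tight against the end frame, never leaning on the hatch with more than 20 N. Leave the other things on the table alone and let go of everything.

Things in the scene. Friction and masses are not known exactly. Their poses are not given: they have to be found in the camera images.
- case: grey steel tool case, fixed to the table, 170 mm (its x) by 400 mm (its y), 56 mm high. Origin: centre of its underside; y along its length, z up. The open compartment is in its +y half, the -y half is solid. Aluminium rails along both long edges (centred at x = -81 and +81 mm, 8 mm wide) rise to 70 mm above the table.
- compartment (a point): centre of the compartment's floor, 75 mm along +y from the case's origin, 7 mm above the table. Inside it measures 130 mm (case x) by 150 mm (case y); walls rise to 56 mm above the table. The open hatch may still cover up to 25 mm of its -y end.
- stop_nominal (a point): drawn place of the face where the hatch stops: 168 mm along +y from the case's origin, 67 mm above the table. The real face, a rubber strip on an aluminium end frame (170 mm along x, 28 mm along y, 56 to 78 mm above the table), is shimmed by hand and lies up to 12 mm either way along y from this point. That is not reported: feel for it. The strip is stiff and gives less than 1 mm.
- hatch: blue sliding hatch, 148 mm (x) by 190 mm (y), 6 mm thick, 0.35 kg, sliding along the case's y just above the compartment's walls. Origin: centre of its underside, 58 mm above the table; axes as the case's. Starts open at the -y end; closing is towards +y. Shut, its +y edge (95 mm from the origin) is against the end frame. The track drags with 1 to 2 N. More than 20 N on it spoils it.
- hatch_handle (a point): centre of the black upright handle in the middle of the hatch, right above its origin: 60 mm along the case's x, 12 mm along its y, from 64 to 96 mm above the table. Push it from its -y side or pinch it from above across its 12 mm.
- catch (a point): lip of the case where the hatch's spring ball catch sits, 150 mm along +y from the case's origin, 56 mm above the table. The catch moves with the shimmed end frame: about 10 mm before the stop the hatch meets 6 to 10 N, fading to none 3 mm before the stop; past that it snaps home by itself and is held against the strip. Let go earlier, it springs back and is not shut.
- level_center (a point): centre of the yellow pocket spirit level with green vials, 100 mm (its x) by 22 mm (its y) by 40 mm high, 0.16 kg, standing upright on the table on one side of the case; z up. This point is 20 mm above its underside.
- tape_center (a point): centre of a red tape measure, 70 x 42 x 62 mm, standing on the table on the other side of the case; leave it alone.
- screw_carton: open cardboard carton of screws, 100 x 70 x 50 mm, beyond the case; origin at the centre of its underside; leave it alone.
- wrench: steel wrench lying on the table beyond the case, about 180 mm long; leave it alone.
Not all that is in view belongs to the job. There is more than one size of the part that bears level_center; the job needs the largest.

How it is judged:
On the way, in this order (a step that is already met when the one before it is completed fails the run):
1. the level lies in the compartment, let go, with the hatch still open (x of level_center in the frame of case between -0.066 and 0.066 m and y of level_center in the frame of case between 0 and 0.15 m and z of level_center in the frame of case below 0.036 m and contact force between the fingers and level below 0.1 N and y of hatch in the frame of case below 0 m), for 0.2 s.
2. the hatch is shut: over its catch and pressed on the end frame (contact force between hatch and end_frame_c0 above 0.4 N), for 0.3 s.
At the end, for the whole second after the job is handed in: The level lies within the compartment, its centre less than 36 mm above the case's underside, and the hatch is at rest, past its catch and held by it against the end frame's rubber strip (contact force above 0.4 N with nothing touching it) (x of level_center in the frame of case between -0.066 and 0.066 m and y of level_center in the frame of case between 0 and 0.15 m and z of level_center in the frame of case below 0.036 m and contact force between hatch and end_frame_c0 above 0.4 N and linear speed of hatch below 0.01 m/s).
It fails at once if the robot pushes or presses on the hatch with more than 20 N (contact force between any of the fingers, the arm and hatch above 20 N).
It fails at once if the level is dropped or thrown: moves freely faster than 0.7 m/s (contact force between the fingers and level below 0.05 N and linear speed of level above 0.7 m/s).
It fails at once if a bystander (tape measure, screw carton, wrench) is moved more than 30 mm (distance of any of tape_center, screw_carton, wrench from where it was at the start of the episode above 0.03 m).
It also fails if it takes over 64 s, if anything falls off the work surface, if the arm or the gripper's body presses on something with over 40 N, if the wrist force passes 120 N, or if a joint passes its speed limit or range.

### The arm

A 7-joint arm with a two-finger parallel gripper is mounted at the origin on the work surface. World frame = base frame: x ahead of the robot, y to its left, z up, the work surface at z = 0. Lengths are in m, angles in rad, forces in N, time in s.
With the tool pointing down it reaches from about 0.4 to 0.85 m from the base axis. Payload 10.4 kg.
Tool frame: the origin (TCP) lies between the finger pads; the fingertips stand 17 mm ahead of it and the grasp point (between the pads) lies 2 mm behind it; z points along the fingers, y is the direction in which the jaws open and shut (so a half turn about z gives the same grasp; the last joint's range is limited). The gripper opens to 85 mm and grips with 20 to 120 N. Pads are 22 mm wide; open, the fingers measure 114 mm over their backs; the gripper's body (76 mm by 85 mm) begins 54 mm behind the grasp point. The pads swing forward as they close: fully open they stand 13 mm farther back than shut.
Start: joints at [-1.187, 0.332, -0.065, 1.46, 0.022, 1.35, -0.088], TCP at [0.247, 0.574, 0.248] pointing down, gripper open.
Joint ranges: [-2.6, 2.6], [-0.5, 2.12], [-1.47, 1.34], [0.16, 2.42], [-1.27, 4.41], [0.06, 2.06], [-2.6, 2.6]. Speed limits (rad/s): [2.22, 2.22, 2.79, 2.79, 3.14, 3.14, 3.14].

### API

Orientations are given as a unit quaternion [x, y, z, w].
In Python, from workcell import manip gives the robot as it stands.
- The arm moves only by the tool jog_arm, never from a script. Its argument "steps" is one flat list of numbers, 5 for each row, row after row: the finger opening in m, from 0 to 0.0854, then the shift along the tool's x, y, z in m, then the turn about the tool's z in rad. In form: [gripper, x, y, z, twist, gripper, x, y, z, twist, ...]. A call has exactly 10 rows; each row is the pose to reach, as a shift and turn from the pose commanded when the call began, along the tool's axes at that moment; what a row does not reach only later rows make up. A row lasts 1/10 s, in which the tool goes at most 50 mm and 8.59 degrees, less where a joint would pass 70% of its speed; a pose out of reach is approached as far as the arm can. A call with a gripper value outside its range is refused whole. The fingers move at their own pace and stop on an object; "grip_force" is the grip in N (left out, the last holds). Time passes only in rows, so rows that repeat a pose let the fingers close, or fill a call up. It gives the time, the measured TCP pose, the force and the opening at its end, in the units of the state.
- manip.get_obs(): the state, without advancing time (a new reading comes with each control period).
- manip.camera(name): name is "scene" or "top" or "wrist"; returns (picture, depth): 480x640x3 uint8, red, green, blue; 480x640 float32, m along the optical axis (not along the pixel's ray), 0 where there is no reading.
- manip.calibration(name): a dict with "mtx" (3x3 intrinsics, pixels), "world_to_cam" (4x4, takes a point from world to camera coordinates). Camera axes: x right, y down, z forward; pixel columns grow to the right and rows downward; lengths in m; the calibration is good to about 2 mm. The wrist camera is an equidistant fisheye: a pixel r from the principal point sees the ray r / f radians off the axis. A picture is of the moment at which its call begins: read the wrist's pose just before it. calibration takes no time and is no camera call; for the wrist camera it gives the pose at the moment of the call.
- manip.hand_in(): hands the job in, once; it reports no verdict.
The state is a dict: "clock": time; "joint_pos": joint angles; "joint_velocities": joint speeds; "tau": joint torques, N m; "position": TCP position; "ee_rot": TCP orientation; "ft_force": force on the tool from outside, world axes, zero at the start; "torque": the same for the moment, N m; "grip_width": opening from 0.0 (shut) to 1.0 (fully open).
Only numpy, scipy, OpenCV 4.12 (cv2) and the standard library are available. Lean on these libraries where they do the work, as an engineer would, in place of code of your own. Each camera call takes 0.05 s, during which the arm holds its last target.

## Working session

There is one attempt and no reset: what is moved stays moved. The work goes in short steps, Python scripts to look and compute and a tool call to move; the robot and the scene stay as the last step left them, time stands still between calls to the robot, and variables do not carry over. Pictures are saved under pics/ and viewed, and the job is handed in when it is done.

Besides the shell and the picture viewer there is one more tool, called by a JSON object that holds its "fn" and its "kwargs". jog_arm: Moves the arm, as the interface text tells. Its arguments: {"type":"object","properties":{"steps":{"type":"array"},"grip_force":{"type":"number"}},"required":["steps"]}

```bash
ls; mkdir -p pics; python3 - <<'E'
from workcell import manip
import cv2, numpy as np
print(manip.get_obs())
for n in ["top","scene"]:
    p,d=manip.camera(n); np.savez(f"/tmp/{n}.npz",p=p,d=d,**manip.calibration(n))
    cv2.imwrite(f"pics/{n}0.png",p[:,:,::-1]); print(manip.calibration(n))
E
```

```text
pics
{'clock': 0.0, 'joint_pos': array([-1.18659136,  0.33284482, -0.06472574,  1.4609527 ,  0.02158815,
        1.34991136, -0.08849296]), 'joint_velocities': array([-1.57429833e-03,  4.26626234e-04, -2.42842886e-04, -2.04850311e-04,
       -5.63521893e-05, -1.41698864e-03,  6.92316523e-05]), 'tau': array([-3.83614988e-04, -6.25453234e+01,  4.89763822e-02, -3.91606236e+01,
        1.62298023e-02,  9.84587939e-03, -2.99281214e-05]), 'position': array([0.24714244, 0.5736676 , 0.24752744]), 'ee_rot': array([ 2.01978303e-01,  9.79389739e-01, -7.00333106e-04, -1.20079788e-04]), 'ft_force': array([ 0.19202126,  0.72451914, -0.41898199]), 'torque': array([-0.01090234,  0.00493762, -0.04267063]), 'grip_width': 1.0003314509496963}
{'mtx': array([[441.81452937,   0.        , 322.00089848],
       [  0.        , 441.81452937, 240.55640077],
       [  0.        ,   0.        ,   1.        ]]), 'world_to_cam': array([[ 0.03947019, -0.99921563, -0.00319769, -0.04538032],
       [-0.97861368, -0.03800942, -0.20216467,  0.5861351 ],
       [ 0.20188455,  0.01110878, -0.97934632,  1.16065086],
       [ 0.        ,  0.        ,  0.        ,  1.        ]])}
{'mtx': array([[484.00640253,   0.        , 316.6446699 ],
       [  0.        , 484.00640253, 243.21190018],
       [  0.        ,   0.        ,   1.        ]]), 'world_to_cam': array([[ 0.56014043,  0.82813831, -0.02072763, -0.28784526],
       [ 0.54872296, -0.38966064, -0.73964025, -0.28373109],
       [-0.62060117,  0.40292868, -0.67268319,  1.44116668],
       [ 0.        ,  0.        ,  0.        ,  1.        ]])}
```

View pics/top0.png

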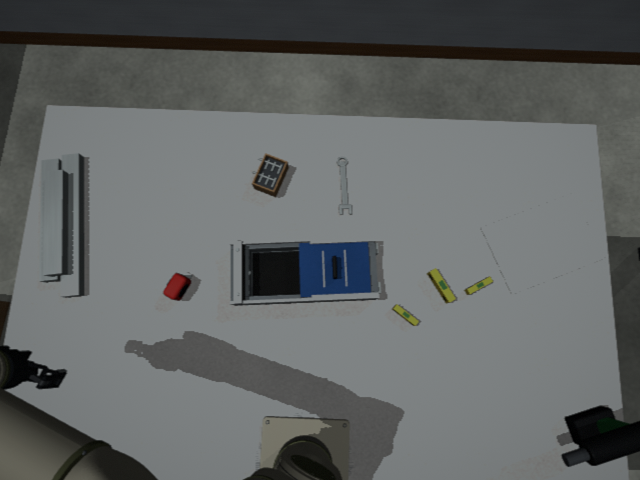

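View pics/scene0.png

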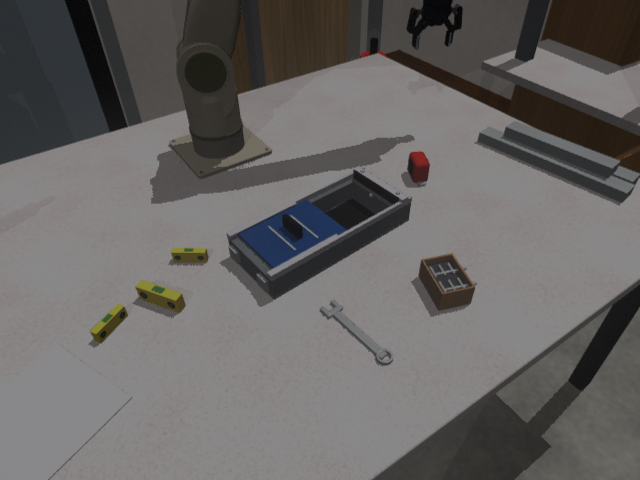

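The top view shows the case centred at about (308,270) with its compartment to the left (world +y). The hatch is blue, with its handle at (336,268). There are three yellow levels, at (442,286), (406,315) and (480,285), and the first is the largest. The tape is at (177,286), the carton at (270,175) and the wrench at (344,187).

```bash
cat > h.py <<'E'
import numpy as np, cv2
def load(n):
    z=np.load(f"/tmp/{n}.npz"); return z['p'],z['d'],z['mtx'],z['world_to_cam']
def plane(uv,K,T,z):
    uv=np.atleast_2d(uv).astype(float)
    r=np.c_[uv,np.ones(len(uv))]@np.linalg.inv(K).T@T[:3,:3]
    c=-T[:3,:3].T@T[:3,3]
    return c+r*((z-c[2])/r[:,2])[:,None]
def cloud(d,K,T):
    v,u=np.mgrid[:d.shape[0],:d.shape[1]]
    c=np.stack([(u-K[0,2])*d/K[0,0],(v-K[1,2])*d/K[1,1],d],-1)
    return (c-T[:3,3])@T[:3,:3]
E
python3 - <<'E'
from h import *
np.set_printoptions(precision=4,suppress=True)
for n in ["top","scene"]:
    p,d,K,T=load(n); X=cloud(d,K,T); hsv=cv2.cvtColor(p,cv2.COLOR_RGB2HSV)
    for name,lo,hi in [("yel",(20,100,60),(70,255,255)),("blue",(100,120,40),(130,255,255)),("red",(0,150,60),(6,255,255))]:
        m=cv2.inRange(hsv,lo,hi); m=cv2.morphologyEx(m,cv2.MORPH_CLOSE,np.ones((5,5)))
        k,lab,st,ce=cv2.connectedComponentsWithStats(m)
        for i in range(1,k):
            if st[i,4]<60: continue
            pts=X[(lab==i)&(d>0)]; zt=np.percentile(pts[:,2],90)
            top=pts[pts[:,2]>zt-0.006]
            r=cv2.minAreaRect((top[:,:2]*1000).astype(np.float32))
            print(n,name,ce[i],st[i,4],"ztop",zt,"rect mm",r, cv2.boxPoints(r).round(0).tolist())
E
```

```text
top yel [441.4972 285.5843] 356 ztop 0.041402033412680436 rect mm ((480.38421630859375, -358.2027587890625), (98.873046875, 21.16588020324707), 33.208900451660156) [[433.0, -376.0], [445.0, -394.0], [528.0, -340.0], [516.0, -322.0]]
top yel [478.6854 285.2416] 178 ztop 0.03244321738890562 rect mm ((485.4272155761719, -463.78125), (16.089702606201172, 74.1559066772461), 29.720796585083008) [[460.0, -436.0], [497.0, -500.0], [511.0, -492.0], [474.0, -428.0]]
top yel [405.3646 314.7448] 192 ztop 0.03204115267642407 rect mm ((396.22674560546875, -259.5177307128906), (75.25552368164062, 15.984602928161621), 53.89353561401367) [[368.0, -285.0], [381.0, -295.0], [425.0, -234.0], [412.0, -224.0]]
top blue [333.5748 268.17  ] 3523 ztop 0.0664846431982259 rect mm ((511.87445068359375, -59.48614501953125), (146.0894775390625, 189.20619201660156), 4.533226490020752) [[432.0, 29.0], [447.0, -160.0], [592.0, -148.0], [577.0, 41.0]]
top red [174.5589 285.7553] 331 ztop 0.0642118823012085 rect mm ((447.60211181640625, 371.2738037109375), (38.88254928588867, 64.89887237548828), 66.89690399169922) [[4
[... 547 characters left out ...]
l [108.6406 322.9493] 651 ztop 0.031261157011014534 rect mm ((488.9738464355469, -468.031005859375), (21.319456100463867, 75.47078704833984), 28.96082305908203) [[461.0, -440.0], [498.0, -506.0], [517.0, -496.0], [480.0, -430.0]]
scene blue [290.1692 233.0929] 3239 ztop 0.06509085725994601 rect mm ((510.6955261230469, -62.157203674316406), (145.3462371826172, 192.5530548095703), 3.860300302505493) [[432.0, 29.0], [445.0, -163.0], [590.0, -153.0], [577.0, 39.0]]
scene red [419.1564 159.1754] 211 ztop 0.062026008023543994 rect mm ((451.29473876953125, 367.6529235839844), (36.34331512451172, 65.98584747314453), 60.953346252441406) [[414.0, 368.0], [471.0, 336.0], [489.0, 368.0], [431.0, 400.0]]
```

```bash
python3 - <<'E'
from h import *
p,d,K,T=load("top")
c=cv2.resize(p[225:340,215:515],None,fx=2.6,fy=2.6,interpolation=cv2.INTER_CUBIC); cv2.imwrite("pics/topcrop.png",c[:,:,::-1])
E
```

```text
(no output)
```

View pics/topcrop.png

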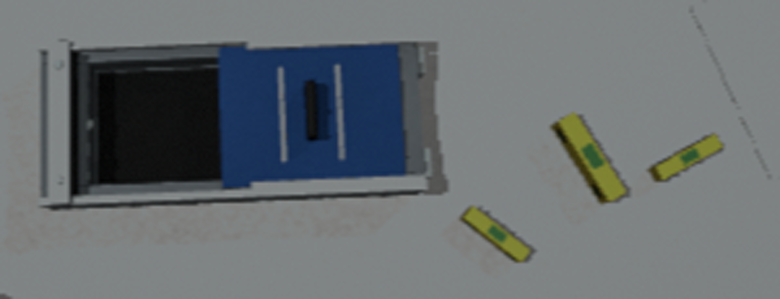

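The crop confirms the largest level (100×22 mm, top at z=0.041) and the compartment left of the hatch. I'll measure the case frame next, from the rails and the compartment.

```bash
python3 - <<'E'
from h import *
np.set_printoptions(precision=4,suppress=True)
for n in ["top","scene"]:
    p,d,K,T=load(n); X=cloud(d,K,T); x,y,z=X[...,0],X[...,1],X[...,2]
    m=(x>.4)&(x<.63)&(y>-.22)&(y<.3)&(z>.045)&(z<.085)&(d>0)
    P=X[m]; r=cv2.minAreaRect((P[:,:2]*1000).astype(np.float32)); print(n,"all",r,cv2.boxPoints(r).round(0).tolist())
    m2=m&(z>.066)&(z<.074)
    a=np.radians(4.2); e=np.array([np.cos(a),np.sin(a)]); f=np.array([-e[1],e[0]])
    Q=X[m2][:,:2]; s=(Q-np.array([.51,0]))@e; t=(Q-np.array([.51,0]))@f
    for sg in(-1,1):
        k=(sg*s>.065)&(sg*s<.1)&(t<.12)
        if k.sum()>10:
            c=np.polyfit(t[k],s[k],1); print(sg,k.sum(),"mean s",s[k].mean(),np.percentile(s[k],[3,97]),"slope deg",np.degrees(c[0]),"t",t[k].min(),t[k].max())
    fr=m&(z>.072); F=X[fr][:,:2]; t=(F-np.array([.51,0]))@f; s=(F-np.array([.51,0]))@e
    k=(t>.1); print("frame t",np.percentile(t[k],[2,50,98]),"s",np.percentile(s[k],[2,98]),k.sum())
    hd=(z>.085)&(z<.105)&(x>.45)&(x<.57)&(y>-.2)&(y<.1); H=X[hd]; r=cv2.minAreaRect((H[:,:2]*1000).astype(np.float32)); print("handle",r,hd.sum())
    fl=(z<.02)&(x>.43)&(x<.59)&(y>0.02)&(y<.18)&(d>0); r=cv2.minAreaRect((X[fl][:,:2]*1000).astype(np.float32)); print("floor",r,X[fl][:,2].mean())
E
```

```text
top all ((505.91571044921875, 20.322463989257812), (171.2884979248047, 408.1538391113281), 4.693084239959717) [[404.0, 217.0], [437.0, -190.0], [608.0, -176.0], [575.0, 231.0]]
-1 497 mean s -0.08026670907772582 [-0.0874 -0.0706] slope deg -1.2141722601059097 t -0.17555000844345497 0.11887449954308266
1 472 mean s 0.07538662616078053 [0.067  0.0823] slope deg 0.38350340882508344 t -0.17374859533537834 0.11993768908464844
frame t [0.151  0.1976 0.2116] s [-0.0866  0.0764] 674
handle ((510.9136657714844, -60.031494140625), (57.95068359375, 10.809571266174316), 1.965485692024231) 103
floor ((501.33349609375, 106.26732635498047), (127.56912994384766, 137.54541015625), 4.541594505310059) 0.006721398376080955
scene all ((507.3852233886719, 17.50006103515625), (176.45126342773438, 410.4922790527344), 4.723742961883545) [[403.0, 215.0], [436.0, -194.0], [612.0, -180.0], [578.0, 229.0]]
-1 547 mean s -0.07856706620087277 [-0.087  -0.0695] slope deg -1.2017797575467026 t -0.17927363217615197 0.1198007844381768
1 701 mean s 0.07811847260352092 [0.0693 0.0848] slope deg 0.3499220970903349 t -0.17799489269354 0.11910685981609384
frame t [0.1801 0.1931 0.209 ] s [-0.0826  0.0807] 544
handle ((515.7449951171875, -63.66608810424805), (60.13129425048828, 12.606614112854004), 3.3529579639434814) 154
floor ((510.04449462890625, 105.0213394165039), (159.81182861328125, 149.12503051757812), 0.03471141681075096) 0.007404149200703014
```

{"fn": "jog_arm", "kwargs": {"steps": [0.0854, -0.02, -0.016, 0, 0.08, 0.0854, -0.055, -0.045, 0, 0.2, 0.0854, -0.092, -0.076, 0, 0.33, 0.0854, -0.13, -0.107, 0, 0.46, 0.0854, -0.168, -0.138, 0, 0.59, 0.0854, -0.206, -0.169, 0, 0.72, 0.0854, -0.244, -0.2, 0, 0.85, 0.0854, -0.282, -0.231, 0, 0.98, 0.0854, -0.317, -0.26, 0, 1.1, 0.0854, -0.342, -0.281, 0, 1.2], "grip_force": 40}}

```text
clock: 1.1
position: [0.4511, 0.1774, 0.2482]
ee_rot: [0.722, 0.692, -0.0, 0.0]
ft_force: [1.1, -0.3, -0.5]
grip_width: 1.0
```

```bash
cat > go.py <<'E'
import sys,numpy as np
from scipy.spatial.transform import Rotation as R
from workcell import manip
def delta(x,y,z,yawdeg):
    o=manip.get_obs(); r=R.from_quat(o['ee_rot']); m=r.as_matrix()
    yaw=np.degrees(np.arctan2(m[1,0],m[0,0]))
    s=m.T@(np.array([x,y,z])-o['position'])
    tw=-np.radians((yawdeg-yaw+180)%360-180)
    print("clock",round(o['clock'],2),"pos",o['position'].round(4),"yaw",round(yaw,2),"tilt",round(np.degrees(np.arccos(-m[2,2])),2),"F",o['ft_force'].round(2),"grip",round(o['grip_width']*85.4,1),"q",o['joint_pos'].round(2))
    print("shift",s.round(4),"norm",np.linalg.norm(s).round(3),"twist",tw.round(3))
if __name__=="__main__": delta(*map(float,sys.argv[1:5]))
E
python3 go.py 0.4804 -0.359 0.2 33.3
```

```text
clock 1.1 pos [0.4511 0.1774 0.2482] yaw 87.5 tilt 0.01 F [ 1.14 -0.35 -0.48] grip 85.4 q [-0.78  0.01  0.32  1.84 -0.    1.3  -0.51]
shift [-0.5346  0.0526  0.0483] norm 0.539 twist 0.946
```

{"fn": "jog_arm", "kwargs": {"steps": [0.0854, -0.02, 0.002, 0, 0.08, 0.0854, -0.06, 0.006, 0, 0.18, 0.0854, -0.105, 0.01, 0, 0.28, 0.0854, -0.15, 0.015, 0, 0.38, 0.0854, -0.195, 0.02, 0, 0.48, 0.0854, -0.24, 0.024, 0, 0.58, 0.0854, -0.285, 0.028, 0, 0.68, 0.0854, -0.33, 0.032, 0, 0.78, 0.0854, -0.375, 0.037, 0, 0.87, 0.0854, -0.42, 0.041, 0, 0.946]}}

```text
clock: 2.1
position: [0.4758, -0.2422, 0.2483]
ee_rot: [0.957, 0.289, 0.0, -0.0]
ft_force: [0.9, 0.4, 0.4]
grip_width: 0.995
```

```bash
python3 go.py 0.4804 -0.359 0.2 33.3
```

```text
clock 2.1 pos [ 0.4758 -0.2422  0.2483] yaw 33.55 tilt 0.03 F [0.94 0.38 0.35] grip 84.9 q [-0.32  0.15  0.78  1.74 -0.11  1.3  -0.5 ]
shift [-0.0607  0.0998  0.0483] norm 0.126 twist 0.004
```

{"fn": "jog_arm", "kwargs": {"steps": [0.0854, -0.01, 0.016, 0.008, 0, 0.0854, -0.026, 0.043, 0.02, 0, 0.0854, -0.043, 0.07, 0.034, 0, 0.0854, -0.055, 0.09, 0.044, 0, 0.0854, -0.061, 0.1, 0.048, 0.004, 0.0854, -0.061, 0.1, 0.048, 0.004, 0.0854, -0.061, 0.1, 0.048, 0.004, 0.0854, -0.061, 0.1, 0.048, 0.004, 0.0854, -0.061, 0.1, 0.048, 0.004, 0.0854, -0.061, 0.1, 0.048, 0.004]}}

```text
clock: 3.1
position: [0.4813, -0.3568, 0.2007]
ee_rot: [0.957, 0.289, 0.0, -0.0]
ft_force: [1.3, 0.8, -0.8]
grip_width: 0.999
```

```bash
python3 - <<'E'
from workcell import manip
from h import *
from go import delta
delta(0.4804,-0.359,0.03,33.3)
K=manip.calibration("wrist"); p,d=manip.camera("wrist")
np.savez("/tmp/wrist.npz",p=p,d=d,**K); cv2.imwrite("pics/wrist1.png",p[:,:,::-1])
mtx,T=K["mtx"],K["world_to_cam"]
hsv=cv2.cvtColor(p,cv2.COLOR_RGB2HSV); m=cv2.inRange(hsv,(20,100,60),(75,255,255))
m=cv2.morphologyEx(m,cv2.MORPH_CLOSE,np.ones((7,7)))
k,lab,st,ce=cv2.connectedComponentsWithStats(m)
for i in range(1,k):
    if st[i,4]<300: continue
    vv,uu=np.where((lab==i)&(d>0)); 
    x=(uu-mtx[0,2])/mtx[0,0]; y=(vv-mtx[1,2])/mtx[1,1]; th=np.hypot(x,y); s=np.where(th>0,np.tan(th)/th,1)
    Z=d[vv,uu]; c=np.c_[x*s*Z,y*s*Z,Z]; P=(c-T[:3,3])@T[:3,:3]
    t=P[P[:,2]>np.percentile(P[:,2],90)-.006]
    print(ce[i],st[i,4],np.percentile(P[:,2],90),cv2.minAreaRect((t[:,:2]*1000).astype(np.float32)))
E
```

```text
clock 3.1 pos [ 0.4813 -0.3568  0.2007] yaw 33.58 tilt 0.05 F [ 1.29  0.84 -0.8 ] grip 85.4 q [-0.07  0.38  0.81  1.63 -0.29  1.25 -0.2 ]
shift [-0.0021  0.0013  0.1707] norm 0.171 twist 0.005
[321.97836026 230.38982018] 3281 0.04094534971740143 ((482.43511962890625, -359.8545227050781), (98.78596496582031, 21.855958938598633), 32.5639533996582)
[178.54170287 245.75065161] 2302 0.031126697577713122 ((397.9735412597656, -261.2913513183594), (75.37443542480469, 17.311519622802734), 54.21603012084961)
[416.72996516 288.33623693] 1722 0.031269379996915224 ((488.28021240234375, -443.0420837402344), (116.63972473144531, 53.35203170776367), 86.29899597167969)
```

View pics/wrist1.png

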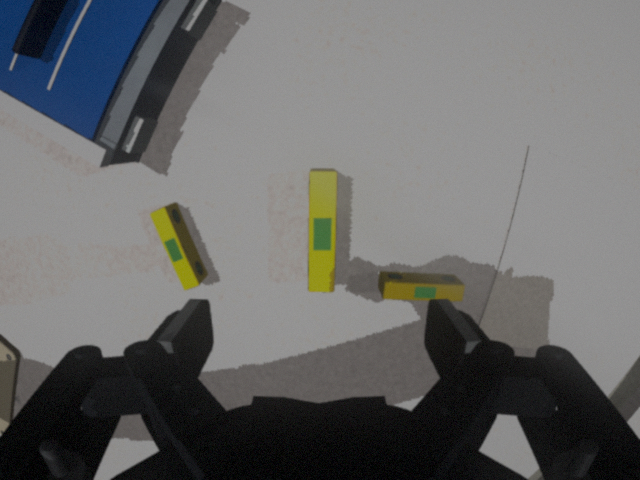

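{"fn": "jog_arm", "kwargs": {"steps": [0.06, -0.001, 0.002, 0.015, 0.008, 0.06, -0.001, 0.002, 0.045, 0.008, 0.06, -0.001, 0.002, 0.08, 0.008, 0.06, -0.001, 0.002, 0.11, 0.008, 0.06, -0.001, 0.002, 0.135, 0.008, 0.06, -0.001, 0.002, 0.155, 0.008, 0.06, -0.001, 0.002, 0.167, 0.008, 0.06, -0.001, 0.002, 0.1727, 0.008, 0.06, -0.001, 0.002, 0.1727, 0.008, 0.06, -0.001, 0.002, 0.1727, 0.008]}}

```text
clock: 4.15
position: [0.4815, -0.3602, 0.0283]
ee_rot: [0.959, 0.284, 0.0, 0.0]
ft_force: [0.6, 0.0, 0.6]
grip_width: 0.702
```

```bash
python3 go.py 0.4813 -0.3593 0.028 33.1
```

```text
clock 4.15 pos [ 0.4815 -0.3602  0.0283] yaw 33.04 tilt 0.07 F [0.64 0.02 0.61] grip 60.0 q [ 0.03  0.59  0.69  1.77 -0.45  0.95 -0.09]
shift [ 0.0003 -0.0009  0.0003] norm 0.001 twist -0.001
```

{"fn": "jog_arm", "kwargs": {"steps": [0.03, 0, 0, 0, 0, 0.015, 0, 0, 0, 0, 0.015, 0, 0, 0, 0, 0.015, 0, 0, 0, 0, 0.015, 0, 0, 0, 0, 0.015, 0, 0, 0, 0, 0.015, 0, 0, 0, 0, 0.015, 0, 0, -0.005, 0, 0.015, 0, 0, -0.015, 0, 0.015, 0, 0, -0.03, 0], "grip_force": 40}}

```text
clock: 5.15
position: [0.4806, -0.3595, 0.0579]
ee_rot: [0.959, 0.284, -0.001, -0.0]
ft_force: [-0.1, 0.5, -0.5]
grip_width: 0.25
```

```bash
python3 go.py 0.5005 0.096 0.2 4.6
```

```text
clock 5.15 pos [ 0.4806 -0.3595  0.0579] yaw 33.04 tilt 0.08 F [-0.14  0.52 -0.51] grip 21.4 q [ 0.    0.55  0.72  1.75 -0.42  1.   -0.11]
shift [ 0.2649 -0.3712 -0.1418] norm 0.478 twist 0.496
```

{"fn": "jog_arm", "kwargs": {"steps": [0.015, 0, 0, -0.03, 0, 0.015, 0.003, -0.004, -0.07, 0.02, 0.015, 0.015, -0.02, -0.11, 0.06, 0.015, 0.036, -0.051, -0.14, 0.12, 0.015, 0.06, -0.085, -0.142, 0.18, 0.015, 0.086, -0.12, -0.142, 0.24, 0.015, 0.112, -0.157, -0.142, 0.3, 0.015, 0.138, -0.194, -0.142, 0.36, 0.015, 0.164, -0.23, -0.142, 0.42, 0.015, 0.188, -0.263, -0.142, 0.47]}}

```text
clock: 6.15
position: [0.4951, -0.035, 0.2008]
ee_rot: [0.999, 0.052, 0.001, -0.001]
ft_force: [1.1, -1.0, -0.3]
grip_width: 0.248
```

```bash
python3 go.py 0.5005 0.096 0.15 4.6; python3 - <<'E'
from h import *
np.set_printoptions(precision=4,suppress=True)
a=np.radians(4.65); e=np.array([np.cos(a),np.sin(a)]); f=np.array([-e[1],e[0]])
for n in ["top","scene"]:
    p,d,K,T=load(n); X=cloud(d,K,T); q=X[...,:2]-np.array([.507,.017]); s=q@e; t=q@f; z=X[...,2]
    print(n)
    for tt in [0.05,.08,.11]:
        k=(abs(t-tt)<.008)&(abs(s)<.1)&(d>0); o=np.argsort(s[k]); 
        print(tt,[(round(a*1000),round(b*1000)) for a,b in zip(s[k][o],z[k][o])][::6])
    k=(abs(s)<.006)&(abs(t)<.24)&(d>0); o=np.argsort(t[k]); print([(round(a*1000),round(b*1000)) for a,b in zip(t[k][o],z[k][o])][::5])
E
```

```text
clock 6.15 pos [ 0.4951 -0.035   0.2008] yaw 5.98 tilt 0.11 F [ 1.09 -1.04 -0.31] grip 21.2 q [-0.74  0.08  0.76  1.89 -0.06  1.19 -1.43]
shift [ 0.019  -0.1297  0.0509] norm 0.141 twist 0.024
top
0.05 [(-98, 7), (-95, 6), (-92, 4), (-90, 3), (-87, 3), (-86, 43), (-86, 32), (-83, 74), (-80, 68), (-77, 54), (-74, 58), (-71, 57), (-69, 55), (-62, 10), (-59, 5), (-55, 0), (-51, 10), (-48, 6), (-45, 5), (-42, 5), (-39, 8), (-34, 8), (-31, 7), (-28, 6), (-25, 6), (-22, 7), (-19, 9), (-17, 7), (-14, 9), (-11, 11), (-8, 9), (-5, 6), (-2, 4), (1, 9), (3, 6), (6, 7), (10, 7), (12, 7), (15, 8), (18, 8), (21, 6), (23, 10), (26, 9), (29, 9), (32, 6), (35, 9), (38, 5), (42, 4), (44, 7), (48, 2), (52, 9), (55, 7), (58, 7), (62, 5), (64, 11), (64, 40), (64, 22), (66, 58), (69, 58), (72, 59), (74, 60), (76, 52), (77, 71), (81, 69), (84, 69)]
0.08 [(-100, 2), (-96, -5), (-94, -5), (-91, 1), (-88, -2), (-86, 14), (-86, 51), (-84, 67), (-82, 70), (-79, 70), (-75, 58), (-72, 53), (-70, 57), (-67, 56), (-60, 2), (-57, 3), (-55, 6), (-52, 6), (-49, 3), (-46, 7), (-43, 2), (-40, 3), (-38, 4), (-35, 7), (-3
[... 5614 characters left out ...]
-42, 63), (-38, 63), (-35, 63), (-31, 65), (-29, 62), (-28, 64), (-23, 64), (-19, 63), (-16, 63), (-14, 61), (-8, 62), (-4, 62), (0, 64), (2, 64), (5, 64), (8, 63), (12, 63), (15, 62), (63, 6), (66, 9), (70, 6), (74, 6), (77, 4), (81, 9), (84, 6), (90, 4), (95, 5), (99, 7), (103, 9), (108, 6), (110, 5), (116, 6), (119, 7), (122, 6), (126, 8), (129, 8), (133, 5), (138, 7), (142, 5), (147, 7), (149, 8), (150, 8), (152, 55), (153, 22), (153, 58), (154, 33), (154, 28), (155, 23), (155, 53), (155, 21), (156, 18), (156, 29), (157, 36), (158, 55), (161, 53), (163, 61), (164, 61), (164, 58), (165, 76), (165, 77), (166, 72), (168, 54), (171, 76), (175, 78), (178, 79), (182, 78), (186, 78), (191, 77)]
```

{"fn": "jog_arm", "kwargs": {"steps": [0.015, 0.003, -0.025, 0, 0.006, 0.015, 0.008, -0.06, 0, 0.012, 0.015, 0.014, -0.095, 0, 0.02, 0.015, 0.018, -0.122, 0, 0.024, 0.015, 0.019, -0.138, 0.01, 0.024, 0.015, 0.019, -0.138, 0.03, 0.024, 0.015, 0.019, -0.138, 0.06, 0.024, 0.015, 0.019, -0.138, 0.08, 0.024, 0.015, 0.019, -0.138, 0.09, 0.024, 0.015, 0.019, -0.138, 0.09, 0.024]}}

```text
clock: 7.15
position: [0.4988, 0.1015, 0.1087]
ee_rot: [0.999, 0.041, -0.001, 0.001]
ft_force: [-0.5, 1.3, -0.4]
grip_width: 0.248
```

```bash
python3 - <<'E'
from workcell import manip
import cv2,numpy as np
from go import delta
delta(.5,.104,.036,4.65)
K=manip.calibration("wrist");p,d=manip.camera("wrist"); cv2.imwrite("pics/wrist2.png",p[:,:,::-1])
p,d=manip.camera("top"); cv2.imwrite("pics/top2.png",p[:,:,::-1])
E
```

```text
clock 7.15 pos [0.4988 0.1015 0.1087] yaw 4.69 tilt 0.12 F [-0.5   1.28 -0.45] grip 21.2 q [-0.86  0.23  0.63  1.95 -0.16  1.01 -1.64]
shift [ 0.0015 -0.0025  0.0727] norm 0.073 twist 0.001
```

View pics/wrist2.png

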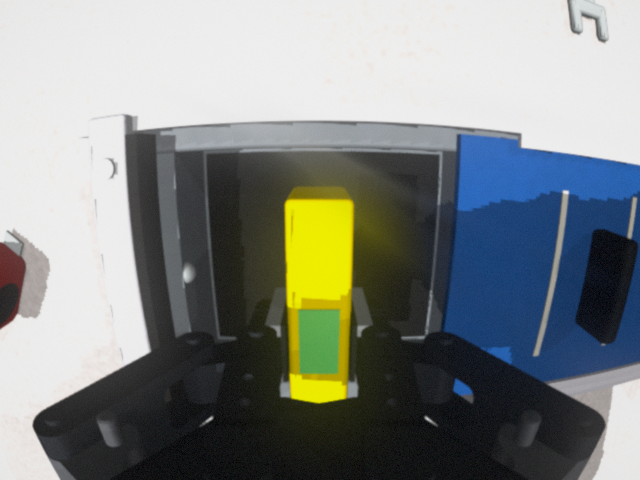

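The wrist view shows the level square in the jaws at (320,290), centred over the compartment floor (columns 205–442), with the hatch edge at 458. Next I lower it.

{"fn": "jog_arm", "kwargs": {"steps": [0.015, 0.001, -0.002, 0.008, 0, 0.015, 0.001, -0.002, 0.02, 0, 0.015, 0.001, -0.002, 0.034, 0, 0.015, 0.001, -0.002, 0.047, 0, 0.015, 0.001, -0.002, 0.057, 0, 0.015, 0.001, -0.002, 0.064, 0, 0.015, 0.001, -0.002, 0.069, 0, 0.015, 0.001, -0.002, 0.072, 0, 0.015, 0.001, -0.002, 0.0725, 0, 0.015, 0.001, -0.002, 0.0725, 0]}}

```text
clock: 8.25
position: [0.5005, 0.1045, 0.0374]
ee_rot: [0.999, 0.041, 0.0, -0.0]
ft_force: [0.8, 0.0, -1.2]
grip_width: 0.256
```

```bash
python3 go.py .5 .104 .035 4.65
```

```text
clock 8.25 pos [0.5005 0.1045 0.0374] yaw 4.74 tilt 0.03 F [ 0.83  0.01 -1.17] grip 21.8 q [-0.81  0.36  0.59  2.   -0.26  0.86 -1.56]
shift [-0.0006  0.0005  0.0024] norm 0.002 twist 0.002
```

{"fn": "jog_arm", "kwargs": {"steps": [0.015, 0, 0, 0.0005, 0, 0.015, 0, 0, 0.001, 0, 0.015, 0, 0, 0.0012, 0, 0.015, 0, 0, 0.0014, 0, 0.015, 0, 0, 0.0016, 0, 0.015, 0, 0, 0.0018, 0, 0.015, 0, 0, 0.002, 0, 0.015, 0, 0, 0.002, 0, 0.015, 0, 0, 0.002, 0, 0.015, 0, 0, 0.002, 0]}}

```text
clock: 9.25
position: [0.5003, 0.1045, 0.0351]
ee_rot: [0.999, 0.041, 0.0, -0.0]
ft_force: [0.7, -0.3, -1.2]
grip_width: 0.25
```

```bash
python3 go.py .5 .104 .035 4.65
```

```text
clock 9.25 pos [0.5003 0.1045 0.0351] yaw 4.74 tilt 0.0 F [ 0.69 -0.27 -1.21] grip 21.4 q [-0.81  0.36  0.59  2.   -0.26  0.86 -1.56]
shift [-0.0004  0.0004  0.0001] norm 0.001 twist 0.002
```

{"fn": "jog_arm", "kwargs": {"steps": [0.015, 0, 0, 0.0003, 0, 0.015, 0, 0, 0.0006, 0, 0.015, 0, 0, 0.0008, 0, 0.015, 0, 0, 0.001, 0, 0.015, 0, 0, 0.001, 0, 0.015, 0, 0, 0.001, 0, 0.015, 0, 0, 0.001, 0, 0.015, 0, 0, 0.001, 0, 0.015, 0, 0, 0.001, 0, 0.015, 0, 0, 0.001, 0]}}

```text
clock: 10.25
position: [0.5003, 0.1045, 0.0342]
ee_rot: [0.999, 0.041, 0.0, -0.0]
ft_force: [-2.2, -0.7, 3.7]
grip_width: 0.253
```

```bash
python3 go.py .5 .104 .034 4.65
```

```text
clock 10.25 pos [0.5003 0.1045 0.0342] yaw 4.74 tilt 0.01 F [-2.16 -0.68  3.72] grip 21.6 q [-0.81  0.36  0.59  2.   -0.27  0.85 -1.56]
shift [-0.0003  0.0005  0.0002] norm 0.001 twist 0.002
```

It's touching the floor now (Fz +3.7 N), so I release and retreat.

{"fn": "jog_arm", "kwargs": {"steps": [0.025, 0, 0, 0, 0, 0.03, 0, 0, 0, 0, 0.04, 0, 0, 0, 0, 0.045, 0, 0, 0, 0, 0.045, 0, 0, 0, 0, 0.045, 0, 0, -0.01, 0, 0.045, 0, 0, -0.03, 0, 0.045, 0, 0, -0.06, 0, 0.045, 0, 0, -0.09, 0, 0.045, 0, 0, -0.12, 0]}}

```text
clock: 11.25
position: [0.5003, 0.1042, 0.156]
ee_rot: [0.999, 0.041, 0.0, -0.0]
ft_force: [0.6, 0.3, 0.5]
grip_width: 0.531
```

```bash
python3 - <<'E'
from workcell import manip
import cv2,numpy as np
from go import delta
delta(.5,.104,.2,4.65)
np.set_printoptions(precision=4,suppress=True)
K=manip.calibration("wrist");p,d=manip.camera("wrist"); cv2.imwrite("pics/wrist3.png",p[:,:,::-1])
mtx,T=K["mtx"],K["world_to_cam"]
hsv=cv2.cvtColor(p,cv2.COLOR_RGB2HSV)
def pts(m):
    vv,uu=np.where((m>0)&(d>0))
    x=(uu-mtx[0,2])/mtx[0,0]; y=(vv-mtx[1,2])/mtx[1,1]; th=np.hypot(x,y); s=np.where(th>0,np.tan(th)/th,1)
    Z=d[vv,uu]; return (np.c_[x*s*Z,y*s*Z,Z]-T[:3,3])@T[:3,:3]
a=np.radians(4.65); e=np.array([np.cos(a),np.sin(a)]); f=np.array([-e[1],e[0]]); o=np.array([.5067,.0215])
P=pts(cv2.inRange(hsv,(20,100,60),(75,255,255))); zt=np.percentile(P[:,2],90); t=P[P[:,2]>zt-.006]
r=cv2.minAreaRect((t[:,:2]*1000).astype(np.float32)); c=np.array(r[0])/1000-o
print("level ztop",zt,r,"case xy",c@e,c@f)
P=pts(np.ones(d.shape)); q=P[:,:2]-o; s=q@e; t=q@f
h=(P[:,2]>.088)&(P[:,2]<.102)&(abs(s)<.05)&(t<0); print("handle",h.sum(),s[h].mean(),np.percentile(t[h],[3,50,97]))
fr=(P[:,2]>.07)&(P[:,2]<.082)&(abs(s)<.05)&(t>.13); print("frame",fr.sum(),np.percentile(t[fr],[2,50,98]))
E
```

```text
clock 11.25 pos [0.5003 0.1042 0.156 ] yaw 4.72 tilt 0.03 F [0.64 0.3  0.51] grip 45.3 q [-0.89  0.17  0.65  1.91 -0.11  1.1  -1.68]
shift [-0.0003  0.0001 -0.044 ] norm 0.044 twist 0.001
level ztop 0.046776625388338565 ((500.9520263671875, 104.60311126708984), (99.24421691894531, 22.467992782592773), 4.542944431304932) case xy 0.0010080108836858395 0.08329555940872356
handle 1641 0.0017815583705356117 [-0.0861 -0.0779 -0.0751]
frame 6717 [0.1623 0.1742 0.1891]
```

View pics/wrist3.png

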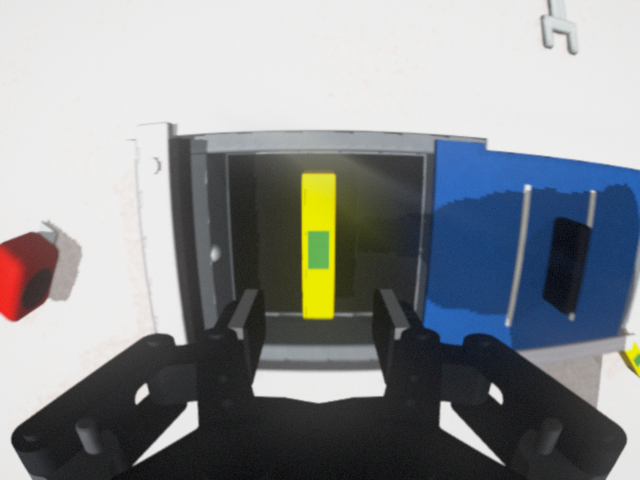

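The level stands upright at case (1, 83) mm with its top at 47 mm, as expected. I'll close the fingers and move behind the handle, on its −y side.

```bash
cat > ho.py <<'E'
import numpy as np, sys
from workcell import manip
a=np.radians(4.65); e=np.array([np.cos(a),np.sin(a)]); f=np.array([-e[1],e[0]]); o=np.array([.5067,.0215])
b=manip.get_obs(); q=b['position'][:2]-o; F=b['ft_force']
print("clock",round(b['clock'],2),"tool case x %.4f y %.4f z %.4f"%(q@e,q@f,b['position'][2]),"F along x %.2f y %.2f z %.2f"%(F[:2]@e,F[:2]@f,F[2]),"grip",round(b['grip_width']*85.4,1))
E
python3 go.py .5178 -.103 .15 4.65
```

```text
clock 11.3 pos [0.5026 0.1045 0.1606] yaw 4.68 tilt 0.37 F [ 2.91 -0.39  4.1 ] grip 44.8 q [-0.89  0.16  0.65  1.9  -0.11  1.11 -1.68]
shift [-0.0018  0.2081  0.0101] norm 0.208 twist 0.0
```

{"fn": "jog_arm", "kwargs": {"steps": [0, 0, 0.01, 0, 0, 0, 0, 0.035, 0, 0, 0, 0, 0.07, 0, 0, 0, 0, 0.105, 0, 0, 0, 0, 0.14, 0, 0, 0, 0, 0.17, 0, 0, 0, 0, 0.195, 0, 0, 0, 0, 0.208, 0, 0, 0, 0, 0.208, 0, 0, 0, 0, 0.208, 0, 0], "grip_force": 40}}

```text
clock: 12.3
position: [0.517, -0.1027, 0.1536]
ee_rot: [0.999, 0.041, -0.001, -0.0]
ft_force: [0.5, -0.0, -0.0]
grip_width: -0.001
```

```bash
python3 ho.py; python3 go.py .5178 -.103 .087 4.65;  python3 - <<'E'
from workcell import manip
import cv2,numpy as np
K=manip.calibration("wrist");p,d=manip.camera("wrist"); cv2.imwrite("pics/wrist4.png",p[:,:,::-1])
p,d=manip.camera("scene"); cv2.imwrite("pics/scene4.png",p[:,:,::-1])
mtx,T=K["mtx"],K["world_to_cam"]
vv,uu=np.where(d>0) if False else (None,None)
E
```

```text
clock 12.3 tool case x 0.0002 y -0.1247 z 0.1536 F along x 0.52 y -0.08 z -0.02 grip -0.0
clock 12.3 pos [ 0.517  -0.1027  0.1536] yaw 4.71 tilt 0.06 F [ 0.52 -0.03 -0.02] grip -0.0 q [-0.58  0.24  0.78  1.87 -0.19  1.11 -1.21]
shift [0.0008 0.0003 0.0666] norm 0.067 twist 0.001
```

View pics/wrist4.png

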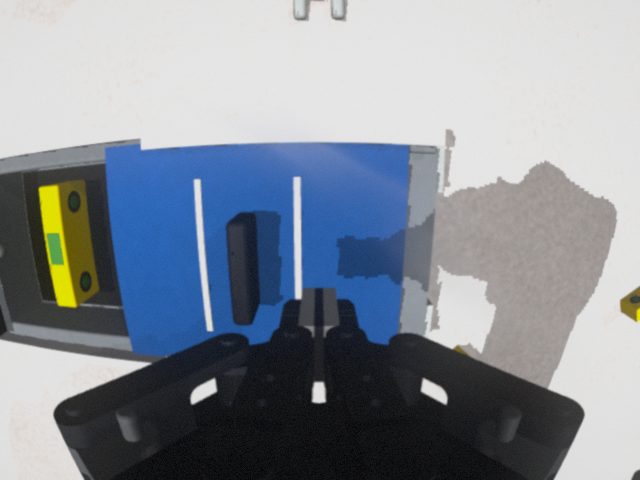

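View pics/scene4.png

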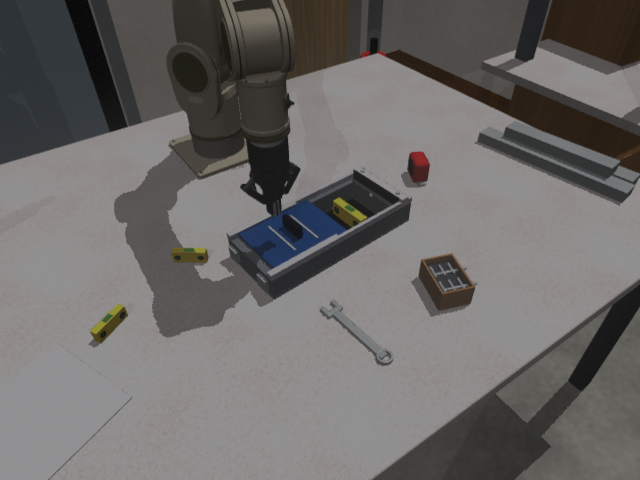

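The closed fingertips (318,300) are on the −y side of the handle (243,265) with clear room between them. I lower them to about 7 mm above the hatch.

{"fn": "jog_arm", "kwargs": {"steps": [0, 0, 0, 0.008, 0, 0, 0, 0, 0.022, 0, 0, 0, 0, 0.037, 0, 0, 0, 0, 0.05, 0, 0, 0, 0, 0.06, 0, 0, 0, 0, 0.065, 0, 0, 0, 0, 0.065, 0, 0, 0, 0, 0.065, 0, 0, 0, -0.004, 0.065, 0, 0, 0, -0.008, 0.065, 0]}}

```text
clock: 13.4
position: [0.5171, -0.0945, 0.0895]
ee_rot: [0.999, 0.041, 0.0, -0.0]
ft_force: [0.5, 0.4, 0.3]
grip_width: 0.002
```

```bash
python3 ho.py
```

```text
clock 13.4 tool case x 0.0010 y -0.1165 z 0.0895 F along x 0.48 y 0.32 z 0.27 grip 0.1
```

{"fn": "jog_arm", "kwargs": {"steps": [0, 0, -0.0015, 0, 0, 0, 0, -0.0035, 0, 0, 0, 0, -0.0055, 0, 0, 0, 0, -0.0075, 0, 0, 0, 0, -0.0095, 0, 0, 0, 0, -0.0115, 0, 0, 0, 0, -0.0135, 0, 0, 0, 0, -0.0155, 0, 0, 0, 0, -0.0175, 0, 0, 0, 0, -0.0195, 0, 0]}}

```text
clock: 14.4
position: [0.5152, -0.0755, 0.0891]
ee_rot: [0.999, 0.041, 0.0, 0.0]
ft_force: [0.3, -1.4, 0.4]
grip_width: -0.005
```

```bash
python3 ho.py
```

```text
clock 14.4 tool case x 0.0006 y -0.0973 z 0.0891 F along x 0.16 y -1.37 z 0.38 grip -0.4
```

The F_y of −1.4 N is the track drag, so the fingers are in contact. I push on.

{"fn": "jog_arm", "kwargs": {"steps": [0, 0, -0.0025, 0, 0, 0, 0, -0.006, 0, 0, 0, 0, -0.01, 0, 0, 0, 0, -0.014, 0, 0, 0, 0, -0.018, 0, 0, 0, 0, -0.022, 0, 0, 0, 0, -0.026, 0, 0, 0, 0, -0.03, 0, 0, 0, 0, -0.034, 0, 0, 0, 0, -0.038, 0, 0]}}

```text
clock: 15.4
position: [0.5121, -0.0372, 0.0891]
ee_rot: [0.999, 0.041, 0.0, -0.0]
ft_force: [2.0, -1.3, -0.0]
grip_width: -0.001
```

```bash
python3 ho.py
```

```text
clock 15.4 tool case x 0.0006 y -0.0590 z 0.0891 F along x 1.86 y -1.47 z -0.04 grip -0.1
```

{"fn": "jog_arm", "kwargs": {"steps": [0, 0, -0.004, 0, 0, 0, 0, -0.008, 0, 0, 0, 0, -0.012, 0, 0, 0, 0, -0.016, 0, 0, 0, 0, -0.02, 0, 0, 0, 0, -0.024, 0, 0, 0, 0, -0.028, 0, 0, 0, 0, -0.032, 0, 0, 0, 0, -0.036, 0, 0, 0, 0, -0.04, 0, 0]}}

```text
clock: 16.4
position: [0.5088, 0.0027, 0.0891]
ee_rot: [0.999, 0.041, 0.0, -0.0]
ft_force: [0.4, -1.6, -0.0]
grip_width: 0.003
```

```bash
python3 ho.py
```

```text
clock 16.4 tool case x 0.0006 y -0.0190 z 0.0891 F along x 0.29 y -1.67 z -0.04 grip 0.2
```

Now a slower call, forward to about tool y = 0.015.

{"fn": "jog_arm", "kwargs": {"steps": [0, 0, -0.004, 0, 0, 0, 0, -0.008, 0, 0, 0, 0, -0.012, 0, 0, 0, 0, -0.016, 0, 0, 0, 0, -0.02, 0, 0, 0, 0, -0.024, 0, 0, 0, 0, -0.028, 0, 0, 0, 0, -0.031, 0, 0, 0, 0, -0.033, 0, 0, 0, 0, -0.034, 0, 0]}}

```text
clock: 17.4
position: [0.5059, 0.0365, 0.0891]
ee_rot: [0.999, 0.041, -0.0, -0.0]
ft_force: [0.7, -1.0, 0.3]
grip_width: -0.001
```

```bash
python3 ho.py; python3 - <<'E'
from workcell import manip
import cv2,numpy as np
np.set_printoptions(precision=4,suppress=True)
a=np.radians(4.65); e=np.array([np.cos(a),np.sin(a)]); f=np.array([-e[1],e[0]]); o=np.array([.5067,.0215])
from h import cloud
K=manip.calibration("wrist");p,d=manip.camera("wrist"); cv2.imwrite("pics/wrist5.png",p[:,:,::-1])
mtx,T=K["mtx"],K["world_to_cam"]
vv,uu=np.where(d>0)
x=(uu-mtx[0,2])/mtx[0,0]; y=(vv-mtx[1,2])/mtx[1,1]; th=np.hypot(x,y); s=np.where(th>0,np.tan(th)/th,1)
Z=d[vv,uu]; P=(np.c_[x*s*Z,y*s*Z,Z]-T[:3,3])@T[:3,:3]; q=P[:,:2]-o; s=q@e;t=q@f
hs=cv2.cvtColor(p,cv2.COLOR_RGB2HSV)[vv,uu]; blue=(hs[:,0]>100)&(hs[:,0]<130)&(hs[:,1]>120)
k=blue&(abs(P[:,2]-.064)<.006)&(s>-.02)&(s<.06); print("hatch y edges",np.percentile(t[k],[.5,99.5]))
k=(P[:,2]>.07)&(P[:,2]<.084)&(s>0)&(s<.06)&(t>.13); print("frame",k.sum(),np.percentile(t[k],[1,3,10,50,98]))
h=(P[:,2]>.09)&(P[:,2]<.1)&(s>0.015)&(s<.04)&(abs(t-.03)<.06); print("handle",h.sum(),np.percentile(t[h],[2,50,98]))
E
```

```text
clock 17.4 tool case x 0.0004 y 0.0150 z 0.0891 F along x 0.62 y -1.01 z 0.28 grip -0.0
hatch y edges [-0.059   0.1286]
frame 3438 [0.1614 0.1617 0.1622 0.1661 0.1839]
handle 1495 [0.0289 0.0342 0.0402]
```

View pics/wrist5.png

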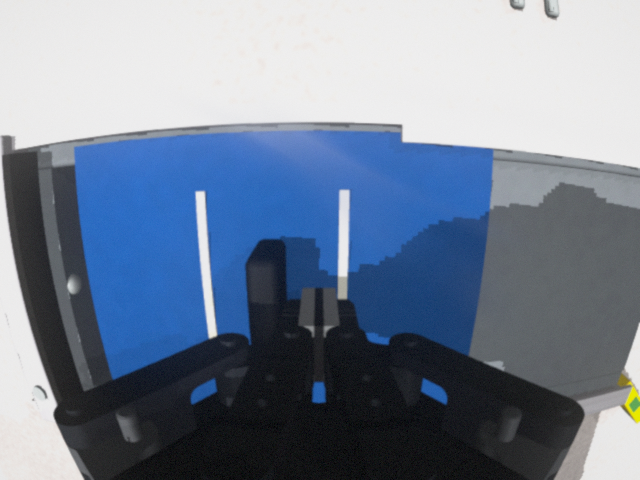

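The wrist view shows the hatch's leading edge about 32 mm short of the frame face, with the fingers against the handle. I move on at 15 mm/s until just before the catch.

{"fn": "jog_arm", "kwargs": {"steps": [0, 0, -0.0015, 0, 0, 0, 0, -0.0035, 0, 0, 0, 0, -0.0055, 0, 0, 0, 0, -0.0075, 0, 0, 0, 0, -0.0095, 0, 0, 0, 0, -0.0115, 0, 0, 0, 0, -0.013, 0, 0, 0, 0, -0.0145, 0, 0, 0, 0, -0.0155, 0, 0, 0, 0, -0.016, 0, 0]}}

```text
clock: 18.45
position: [0.5046, 0.0523, 0.0891]
ee_rot: [0.999, 0.041, -0.0, -0.0]
ft_force: [0.0, -1.5, -0.5]
grip_width: -0.0
```

```bash
python3 ho.py
```

```text
clock 18.45 tool case x 0.0004 y 0.0308 z 0.0891 F along x -0.11 y -1.45 z -0.45 grip -0.0
```

{"fn": "jog_arm", "kwargs": {"steps": [0, 0, -0.0004, 0, 0, 0, 0, -0.0008, 0, 0, 0, 0, -0.0012, 0, 0, 0, 0, -0.0016, 0, 0, 0, 0, -0.002, 0, 0, 0, 0, -0.0024, 0, 0, 0, 0, -0.0028, 0, 0, 0, 0, -0.0032, 0, 0, 0, 0, -0.0036, 0, 0, 0, 0, -0.004, 0, 0]}}

```text
clock: 19.45
position: [0.5043, 0.0562, 0.0891]
ee_rot: [0.999, 0.041, -0.0, -0.0]
ft_force: [0.6, 0.1, -0.6]
grip_width: -0.0
```

```bash
python3 ho.py
```

```text
clock 19.45 tool case x 0.0004 y 0.0348 z 0.0891 F along x 0.58 y 0.08 z -0.57 grip -0.0
```

{"fn": "jog_arm", "kwargs": {"steps": [0, 0, -0.0003, 0, 0, 0, 0, -0.0006, 0, 0, 0, 0, -0.0009, 0, 0, 0, 0, -0.0012, 0, 0, 0, 0, -0.0015, 0, 0, 0, 0, -0.0018, 0, 0, 0, 0, -0.0021, 0, 0, 0, 0, -0.0024, 0, 0, 0, 0, -0.0027, 0, 0, 0, 0, -0.003, 0, 0]}}

```text
clock: 20.45
position: [0.5041, 0.0592, 0.0891]
ee_rot: [0.999, 0.041, -0.0, -0.0]
ft_force: [-0.3, -2.1, -0.1]
grip_width: 0.003
```

```bash
python3 ho.py
```

```text
clock 20.45 tool case x 0.0004 y 0.0378 z 0.0891 F along x -0.47 y -2.10 z -0.08 grip 0.3
```

{"fn": "jog_arm", "kwargs": {"steps": [0, 0, -0.0003, 0, 0, 0, 0, -0.0006, 0, 0, 0, 0, -0.0009, 0, 0, 0, 0, -0.0012, 0, 0, 0, 0, -0.0015, 0, 0, 0, 0, -0.0018, 0, 0, 0, 0, -0.002, 0, 0, 0, 0, -0.002, 0, 0, 0, 0, -0.002, 0, 0, 0, 0, -0.002, 0, 0]}}

```text
clock: 21.45
position: [0.504, 0.0601, 0.0891]
ee_rot: [0.999, 0.041, 0.0, 0.0]
ft_force: [-0.6, -6.1, -0.4]
grip_width: -0.002
```

```bash
python3 ho.py
```

```text
clock 21.45 tool case x 0.0004 y 0.0387 z 0.0891 F along x -1.08 y -6.05 z -0.43 grip -0.2
```

At 6.1 N the hatch has met the catch. I carry on in small steps.

{"fn": "jog_arm", "kwargs": {"steps": [0, 0, -0.0002, 0, 0, 0, 0, -0.0004, 0, 0, 0, 0, -0.0006, 0, 0, 0, 0, -0.0008, 0, 0, 0, 0, -0.001, 0, 0, 0, 0, -0.0012, 0, 0, 0, 0, -0.0014, 0, 0, 0, 0, -0.0015, 0, 0, 0, 0, -0.0015, 0, 0, 0, 0, -0.0015, 0, 0]}}

```text
clock: 22.45
position: [0.5039, 0.0606, 0.0891]
ee_rot: [0.999, 0.04, 0.0, 0.001]
ft_force: [0.6, -10.2, 0.9]
grip_width: -0.001
```

```bash
python3 ho.py
```

```text
clock 22.45 tool case x 0.0004 y 0.0392 z 0.0891 F along x -0.26 y -10.26 z 0.86 grip -0.1
```

{"fn": "jog_arm", "kwargs": {"steps": [0, 0, -0.0001, 0, 0, 0, 0, -0.0002, 0, 0, 0, 0, -0.0003, 0, 0, 0, 0, -0.0004, 0, 0, 0, 0, -0.0005, 0, 0, 0, 0, -0.0006, 0, 0, 0, 0, -0.0006, 0, 0, 0, 0, -0.0006, 0, 0, 0, 0, -0.0006, 0, 0, 0, 0, -0.0006, 0, 0]}}

```text
clock: 23.45
position: [0.5038, 0.0616, 0.0891]
ee_rot: [0.999, 0.041, -0.0, 0.001]
ft_force: [-0.2, -8.5, -0.4]
grip_width: 0.0
```

```bash
python3 ho.py
```

```text
clock 23.45 tool case x 0.0004 y 0.0402 z 0.0891 F along x -0.85 y -8.50 z -0.39 grip 0.0
```

{"fn": "jog_arm", "kwargs": {"steps": [0, 0, -0.0001, 0, 0, 0, 0, -0.0003, 0, 0, 0, 0, -0.0005, 0, 0, 0, 0, -0.0007, 0, 0, 0, 0, -0.0009, 0, 0, 0, 0, -0.0011, 0, 0, 0, 0, -0.0013, 0, 0, 0, 0, -0.0015, 0, 0, 0, 0, -0.0015, 0, 0, 0, 0, -0.0015, 0, 0]}}

```text
clock: 24.45
position: [0.5036, 0.0642, 0.0891]
ee_rot: [0.999, 0.041, 0.0, 0.0]
ft_force: [0.7, -5.1, -0.9]
grip_width: -0.003
```

```bash
python3 ho.py
```

```text
clock 24.45 tool case x 0.0004 y 0.0428 z 0.0891 F along x 0.29 y -5.16 z -0.88 grip -0.3
```

Past the peak, and the force is fading.

{"fn": "jog_arm", "kwargs": {"steps": [0, 0, -0.0001, 0, 0, 0, 0, -0.0003, 0, 0, 0, 0, -0.0005, 0, 0, 0, 0, -0.0007, 0, 0, 0, 0, -0.0009, 0, 0, 0, 0, -0.0011, 0, 0, 0, 0, -0.0013, 0, 0, 0, 0, -0.0015, 0, 0, 0, 0, -0.0015, 0, 0, 0, 0, -0.0015, 0, 0]}}

```text
clock: 25.45
position: [0.5035, 0.0665, 0.0891]
ee_rot: [0.999, 0.042, 0.0, -0.0]
ft_force: [-1.1, -1.0, 0.2]
grip_width: -0.002
```

```bash
python3 ho.py
```

```text
clock 25.45 tool case x 0.0004 y 0.0451 z 0.0891 F along x -1.22 y -0.93 z 0.16 grip -0.1
```

{"fn": "jog_arm", "kwargs": {"steps": [0, 0, -0.0001, 0, 0, 0, 0, -0.0003, 0, 0, 0, 0, -0.0005, 0, 0, 0, 0, -0.0007, 0, 0, 0, 0, -0.0009, 0, 0, 0, 0, -0.001, 0, 0, 0, 0, -0.001, 0, 0, 0, 0, -0.001, 0, 0, 0, 0, -0.001, 0, 0, 0, 0, -0.001, 0, 0]}}

```text
clock: 26.45
position: [0.5034, 0.0674, 0.0891]
ee_rot: [0.999, 0.041, 0.0, -0.0]
ft_force: [-0.6, 0.3, -0.6]
grip_width: 0.004
```

```bash
python3 ho.py; cat > meas.py <<'E'
import sys
from workcell import manip
import cv2,numpy as np
np.set_printoptions(precision=4,suppress=True)
a=np.radians(4.65); e=np.array([np.cos(a),np.sin(a)]); f=np.array([-e[1],e[0]]); o=np.array([.5067,.0215])
K=manip.calibration("wrist");p,d=manip.camera("wrist"); cv2.imwrite("pics/%s.png"%sys.argv[1],p[:,:,::-1])
mtx,T=K["mtx"],K["world_to_cam"]
vv,uu=np.where(d>0)
x=(uu-mtx[0,2])/mtx[0,0]; y=(vv-mtx[1,2])/mtx[1,1]; th=np.hypot(x,y); s=np.where(th>0,np.tan(th)/th,1)
Z=d[vv,uu]; P=(np.c_[x*s*Z,y*s*Z,Z]-T[:3,3])@T[:3,:3]; q=P[:,:2]-o; s=q@e;t=q@f
hs=cv2.cvtColor(p,cv2.COLOR_RGB2HSV)[vv,uu]; blue=(hs[:,0]>100)&(hs[:,0]<130)&(hs[:,1]>120)
k=blue&(abs(P[:,2]-.064)<.006)&(s>-.02)&(s<.06); print("hatch y edges",np.percentile(t[k],[.5,99.5]))
k=(P[:,2]>.07)&(P[:,2]<.084)&(s>0)&(s<.06)&(t>.13); print("frame",k.sum(),np.percentile(t[k],[1,3,10,50,98]))
h=(P[:,2]>.09)&(P[:,2]<.1)&(s>0.015)&(s<.04)&(abs(t-.06)<.06); print("handle",h.sum(),np.percentile(t[h],[2,50,98]))
E
python3 meas.py wrist6
```

```text
clock 26.45 tool case x 0.0005 y 0.0460 z 0.0891 F along x -0.57 y 0.35 z -0.57 grip 0.4
hatch y edges [-0.0279  0.1601]
frame 5913 [0.1617 0.162  0.1625 0.1716 0.1888]
handle 1499 [0.06   0.0653 0.0712]
```

View pics/wrist6.png

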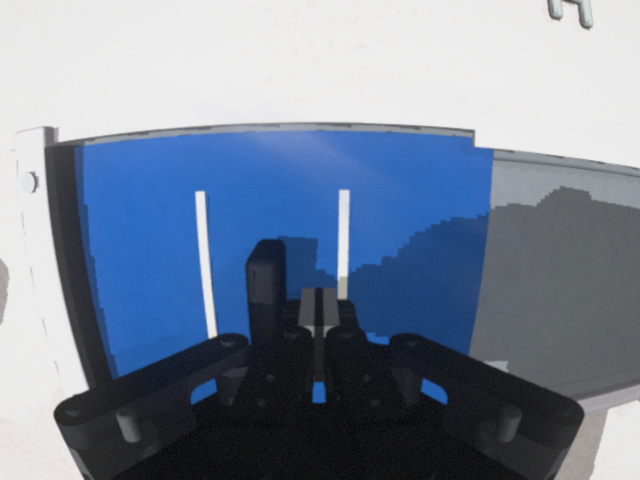

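Handle-to-finger spacing is unchanged at 19.3 mm, so the hatch hasn't jumped ahead yet. I advance a little more.

{"fn": "jog_arm", "kwargs": {"steps": [0, 0, -0.0001, 0, 0, 0, 0, -0.0003, 0, 0, 0, 0, -0.0005, 0, 0, 0, 0, -0.0007, 0, 0, 0, 0, -0.0009, 0, 0, 0, 0, -0.001, 0, 0, 0, 0, -0.001, 0, 0, 0, 0, -0.001, 0, 0, 0, 0, -0.001, 0, 0, 0, 0, -0.001, 0, 0]}}

```text
clock: 27.5
position: [0.5033, 0.0683, 0.0891]
ee_rot: [0.999, 0.041, -0.0, -0.0]
ft_force: [0.5, 0.7, 0.1]
grip_width: 0.0
```

```bash
python3 ho.py;python3 meas.py wrist7
```

```text
clock 27.5 tool case x 0.0004 y 0.0469 z 0.0891 F along x 0.57 y 0.68 z 0.13 grip 0.0
hatch y edges [-0.0268  0.1611]
frame 5967 [0.1617 0.162  0.1625 0.1717 0.1888]
handle 1496 [0.0611 0.0664 0.0725]
```

{"fn": "jog_arm", "kwargs": {"steps": [0, 0, -0.0001, 0, 0, 0, 0, -0.0003, 0, 0, 0, 0, -0.0005, 0, 0, 0, 0, -0.0007, 0, 0, 0, 0, -0.0009, 0, 0, 0, 0, -0.001, 0, 0, 0, 0, -0.001, 0, 0, 0, 0, -0.001, 0, 0, 0, 0, -0.001, 0, 0, 0, 0, -0.001, 0, 0]}}

```text
clock: 28.55
position: [0.5033, 0.0691, 0.0891]
ee_rot: [0.999, 0.041, 0.0, 0.0]
ft_force: [0.6, -1.1, 0.4]
grip_width: 0.004
```

```bash
python3 ho.py;python3 meas.py wrist8
```

```text
clock 28.55 tool case x 0.0004 y 0.0477 z 0.0891 F along x 0.49 y -1.15 z 0.40 grip 0.4
hatch y edges [-0.0263  0.1615]
frame 6009 [0.1617 0.162  0.1625 0.1717 0.1887]
handle 1494 [0.0616 0.067  0.0729]
```

{"fn": "jog_arm", "kwargs": {"steps": [0, 0, -0.0001, 0, 0, 0, 0, -0.0003, 0, 0, 0, 0, -0.0005, 0, 0, 0, 0, -0.0007, 0, 0, 0, 0, -0.0009, 0, 0, 0, 0, -0.001, 0, 0, 0, 0, -0.001, 0, 0, 0, 0, -0.001, 0, 0, 0, 0, -0.001, 0, 0, 0, 0, -0.001, 0, 0]}}

```text
clock: 29.6
position: [0.5032, 0.0692, 0.0891]
ee_rot: [0.999, 0.041, 0.0, 0.0]
ft_force: [0.4, -6.3, 0.5]
grip_width: -0.001
```

```bash
python3 ho.py;python3 meas.py wrist9
```

```text
clock 29.6 tool case x 0.0004 y 0.0478 z 0.0891 F along x -0.09 y -6.28 z 0.46 grip -0.1
hatch y edges [-0.0263  0.1616]
frame 6026 [0.1618 0.162  0.1625 0.1716 0.1887]
handle 1500 [0.0616 0.0669 0.073 ]
```

It moved only 0.1 mm for 1 mm commanded, and the force rose to 6.3 N. That is the rubber stop, 9 mm past the catch onset. I back off and check that the hatch stays.

{"fn": "jog_arm", "kwargs": {"steps": [0, 0, 0.001, 0, 0, 0, 0, 0.002, 0, 0, 0, 0, 0.004, 0, 0, 0, 0, 0.007, 0, 0, 0, 0, 0.01, 0, 0, 0, 0, 0.012, 0, 0, 0, 0, 0.012, 0, 0, 0, 0, 0.012, 0, 0, 0, 0, 0.012, 0, 0, 0, 0, 0.012, 0, 0]}}

```text
clock: 30.65
position: [0.5041, 0.0584, 0.0891]
ee_rot: [0.999, 0.041, 0.0, -0.0]
ft_force: [0.9, -0.3, 0.2]
grip_width: -0.002
```

```bash
python3 ho.py;python3 meas.py wrist10
```

```text
clock 30.65 tool case x 0.0004 y 0.0370 z 0.0891 F along x 0.84 y -0.42 z 0.18 grip -0.1
hatch y edges [-0.0264  0.1615]
frame 5527 [0.1617 0.162  0.1625 0.1714 0.1888]
handle 1470 [0.0616 0.0666 0.0727]
```

The hatch stayed at the same place (edge 161.5 mm) with the fingers clear. I raise the tool away and look once more.

{"fn": "jog_arm", "kwargs": {"steps": [0, 0, 0, -0.01, 0, 0, 0, 0, -0.03, 0, 0, 0, 0, -0.06, 0, 0, 0, 0, -0.09, 0, 0, 0, 0, -0.11, 0, 0, 0, 0, -0.12, 0, 0, 0, 0, -0.12, 0, 0, 0, 0, -0.12, 0, 0, 0, 0, -0.12, 0, 0, 0, 0, -0.12, 0]}}

```text
clock: 31.7
position: [0.5037, 0.0581, 0.2082]
ee_rot: [0.999, 0.041, -0.001, 0.0]
ft_force: [-0.5, -0.1, 0.9]
grip_width: 0.004
```

```bash
python3 ho.py;python3 meas.py wrist11; python3 - <<'E'
from workcell import manip
import cv2
p,d=manip.camera("scene"); cv2.imwrite("pics/scene11.png",p[:,:,::-1])
E
```

```text
clock 31.7 tool case x -0.0000 y 0.0367 z 0.2082 F along x -0.46 y -0.02 z 0.91 grip 0.4
hatch y edges [-0.0263  0.1611]
frame 2703 [0.162  0.1622 0.1627 0.1736 0.1892]
handle 421 [0.0616 0.0672 0.0734]
```

View pics/wrist11.png

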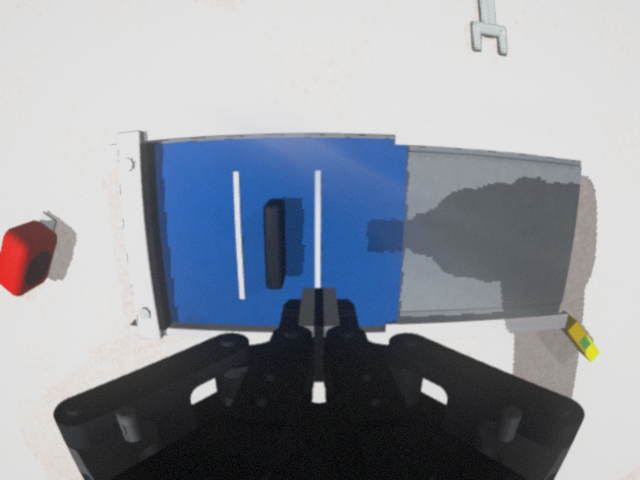

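View pics/scene11.png

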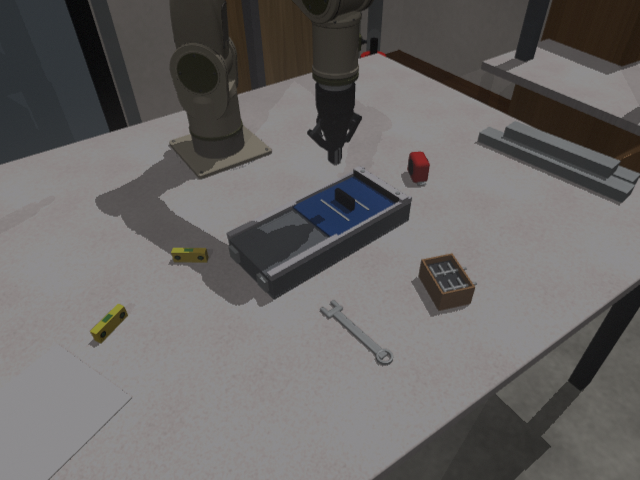

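Both views show the hatch against the end frame, with the bystanders in place and the arm clear. I'll hand in.

```bash
python3 -c "
from workcell import manip
print(manip.hand_in())"
```

```text
the job is handed in; nothing more can be done
None
```

The level is in the compartment and the hatch is shut. I handed the job in at about 31.8 s of the 64 s allowed; no verdict came back.

- **Level:** I picked the largest of the three, which measured 99 × 22 mm with its top at 41 mm. I lowered it until it touched the compartment floor (+3.7 N) and let go. It stood upright at about case (1, 83) mm with its top at 47 mm. After that the shut hatch hid it from the cameras.
- **Hatch:** I pushed the handle from its −y side with closed fingers. The readings, taken at the end of each move, peaked at 10.3 N at the catch and faded to about 0. They then rose to 6.3 N at the rubber stop, about 9 mm past where the catch first resisted.
- **Held shut:** After I backed off, the hatch edge stayed at 161–161.5 mm, against the frame face measured at about 162 mm.
- **What disagreed or wasn't measured:** I did not see a distinct snap ahead of the fingers. The hatch stayed within camera accuracy of the finger until the stop. The holding force on the strip can't be measured directly, so that rests on the hatch staying put once released.
- **Other things:** The tape measure, carton, wrench and the two smaller levels look unmoved in the last pictures. The gripper is empty and about 110 mm above the handle.

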